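# Click the red-coded filter unit into its sprung-ball holder

## Task

Take the filter cube with the red collar out of the grey parking rack and push it straight down into the dark steel holder until it clicks past the sprung side ball: collar flush on the holder, held by the ball, then let go. Leave the blue-collared filter where it is in the rack.

Things in the scene. Friction and masses are not known exactly. Their poses are not given: they have to be found in the camera images.
- red_filter_center (a point): Centre of the black filter cube (40 mm along its x, 36 along y, 40 high) fixed on a red square collar 48x48x7; two red stripes on top, 110 g. Below: round steel spigot 28 dia., 26 long, grooved, lowest 10 tapering to 13 dia. Point is 20 below the top, 27 above the collar's underside, 53 above the spigot tip; z up. In a rack hole; must rise 26 to come free. Any yaw fits the holder.
- blue_filter_center (a point): Centre of the black cube of a like filter unit with blue collar and stripes: leave it. In the other hole of the grey rack (28 mm high, 70 x 150 mm, holes 76 mm apart along its length); both units hang by their collars on the rack's top. The cubes' x sides face across the row of two to within 10 degrees. Left of the rack stands a microscope, eyepieces 330 mm high: pass above it.
- holder_mouth (a point): Centre of the holder's round hole at its top face, z up. Fixed dark steel block 62 x 62 x 32 mm, an ear with a screw on its two x sides (94 mm over both), brass spring plunger on its +y side. Hole 34 mm diameter, 29 mm deep. Fully home, the collar lies flush on the block, cube centre 27 mm above this point, and the ball shoves the unit up to 3 mm off centre.
- ball (a joint): Sprung steel ball, 12 mm diameter, in the +y side of the hole, 10 mm below its top: 0 m = fully out, grows (2 to 9 mm) as the spigot presses it back. It meets the taper with the spigot about half in; pushing past it takes about 5 to 15 N downward; then it snaps into the groove while the collar goes down its last 5 mm or so. Under 0.001 with the unit home and let go.

How it is judged:
By the outcome, as a careful person would: the job done as asked, in the order asked, and still so for the second after the job is handed in, with the robot touching nothing.
It also fails if it takes over 38 s, if anything falls off the work surface, if the arm or the gripper's body presses on something with over 40 N, if the wrist force passes 120 N, or if a joint passes its speed limit or range.

## Robot

A 6-joint arm with a two-finger parallel gripper is mounted at the origin on a cart in front of the work surface, level with it; the furniture and walls round the work are solid. World frame = base frame: x ahead of the robot, y to its left, z up, the work surface at z = 0. Lengths are in m, angles in degrees, forces in N, time in s.
With the tool pointing down it reaches from about 0.35 to 0.875 m from the base axis. Payload 4.2 kg.
Tool frame: the origin (TCP) lies at the very end of the fingers, on their centre line; the grasp point (between the pads) lies 19 mm behind it; z points along the fingers, y is the line along which they close (so a half turn about z gives the same grasp; the last joint's range is limited). The gripper opens to 87 mm and grips with 3 to 60 N. Pads are 19 mm wide; open, the fingers measure 117 mm over their backs; the gripper's body (75 mm by 190 mm) begins 51 mm behind the grasp point.
Start: joints at [82.311, 22.042, 0.453, 0, -68.411, -14.817], TCP at [0.239, 0.577, 0.223] pointing down, gripper open.
Joint ranges: [-179.83, 179.83], [-69.29, 118.12], [-61.27, 80.66], [-181.25, 117.63], [-171.15, -9.14], [-177.46, 177.46]. Speed limits (degrees/s): [159.86, 159.86, 180, 180, 180, 180].

## Interface

Orientations are given as a 3x3 rotation matrix whose columns are the frame's x, y, z axes.
In Python, from station import sense, optics, r gives the robot as it stands. The module is installed in compiled form; this text tells all that it offers.
- The arm moves only by the shell command python3 -m pendant 'ROWS' [OPENING]. ROWS is JSON, a list that holds one entry, the list of rows, each a list of 4 numbers: the shift along the tool's x, y, z normalised to -1 to 1, where 1 is 100 mm, then the turn about the tool's z normalised to -1 to 1, where 1 is 2 rad. A call has 1 to 8 rows; each row is the pose to reach, as a shift and turn from the pose commanded when the call began, along the tool's axes at that moment; what a row does not reach only later rows make up. A row lasts 1/10 s, in which the tool goes at most 50 mm and 8.59 degrees, less where a joint would pass 70% of its speed; a pose out of reach is approached as far as the arm can. A call with a number of a shift or a turn outside -1 to 1 is refused whole. A call with a gripper value outside its range is refused whole. OPENING is the closure, from 0 (fully open) to 1 (shut), set as the call begins (- or left out, the last holds). The fingers move at their own pace and stop on an object; the grip force is fixed at half the most. Time passes only in rows, so rows that repeat a pose let the fingers close. It gives the time, the measured TCP pose, the force, the opening and the grip force at its end, in the units of the state.
- sense(): the state, without advancing time (a new reading comes with each control period).
- optics.capture(name): name is "scene" or "top"; returns the picture (400x640x3 uint8, red, green, blue); there is no depth.
- optics.get_calibration(name): a dict with "camera_matrix" (3x3 intrinsics, pixels), "distortion" ([k1, k2, p1, p2, k3] as OpenCV has them; the pictures are not rectified), "camera_from_world" (4x4, takes a point from world to camera coordinates). Camera axes: x right, y down, z forward; pixel columns grow to the right and rows downward; lengths in m; the calibration is good to about 2 mm. A picture is of the moment at which its call begins. get_calibration takes no time and is no camera call.
- r.finish_job(): hands the job in; it is judged then, once.
The state is a dict: "time_s": time; "joints": joint angles; "joint_velocities": joint speeds; "effort": joint torques, N m; "tcp_pos": TCP position; "ee_rot": TCP orientation; "wrist_force": force on the tool from outside, world axes, zero at the start; "moment": the same for the moment, N m; "gripper_width": opening from 0.0 (shut) to 1.0 (fully open); "gripper_force": force on a finger pad.
Only numpy, scipy, OpenCV 4.12 (cv2) and the standard library are available. Lean on these libraries where they do the work, as an engineer would, in place of code of your own. Each camera call takes 0.05 s, during which the arm holds its last target. There are 200 camera calls.

## Working session

There is one attempt and no reset: what is moved stays moved. The work goes in short steps, Python scripts to look and compute and a shell command to move; the robot and the scene stay as the last step left them, time stands still between calls to the robot, and variables do not carry over. Pictures are saved under pics/ and viewed, at most 10 in all, crops included, and the job is handed in when it is done.

```bash
mkdir -p pics; python3 - <<'E'
from station import sense, optics, r
import cv2,numpy as np
s=sense(); print(s['time_s'],s['tcp_pos'],np.round(s['ee_rot'],4).tolist(),s['wrist_force'])
for n in("scene","top"):
    cv2.imwrite(f"pics/{n}1.png",optics.capture(n)[:,:,::-1])
    c=optics.get_calibration(n); print(n,np.round(c['camera_matrix'],1).tolist(),c['distortion'],np.round(c['camera_from_world'],3).tolist())
E
```

```text
0.0 [0.23898503 0.5768669  0.22147491] [[0.9238, -0.383, -0.0008], [-0.383, -0.9238, -0.002], [0.0001, 0.0021, -1.0]] [-1.02637138  0.24109863 -1.39742619]
scene [[438.7, 0.0, 324.0], [0.0, 438.7, 199.3], [0.0, 0.0, 1.0]] [-0.10980529  0.          0.          0.          0.        ] [[-0.694, -0.72, 0.015, 0.362], [-0.552, 0.518, -0.653, 0.362], [0.463, -0.461, -0.757, 0.634], [0.0, 0.0, 0.0, 1.0]]
top [[501.8, 0.0, 322.2], [0.0, 501.8, 195.0], [0.0, 0.0, 1.0]] [0.04289854 0.         0.         0.         0.        ] [[-0.067, -0.998, -0.003, 0.006], [-0.969, 0.066, -0.239, 0.574], [0.239, -0.013, -0.971, 0.814], [0.0, 0.0, 0.0, 1.0]]
```

View pics/scene1.png

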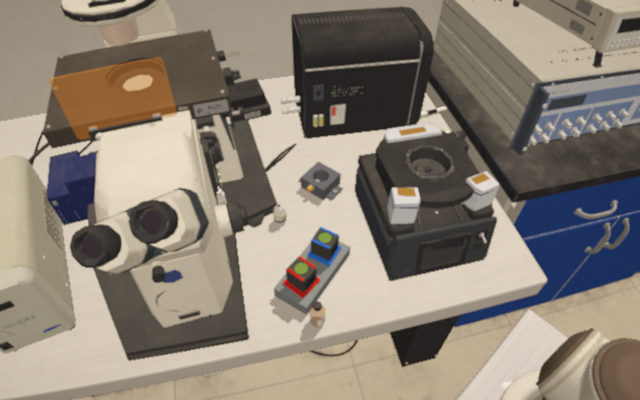

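View pics/top1.png

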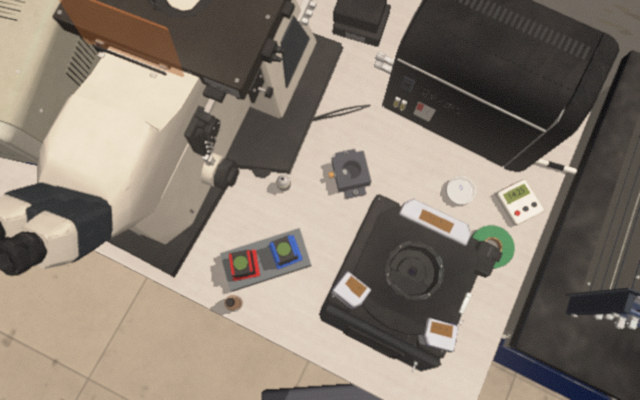

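The red unit is near (243,263) and the blue near (285,249) in the top view, with the holder hole at about (350,172). In the scene view, red is at (302,272), blue at (324,242) and the holder at (320,178). Next I'll enlarge these areas.

```bash
python3 - <<'E'
import cv2,numpy as np
t=cv2.imread("pics/top1.png");s=cv2.imread("pics/scene1.png")
a=cv2.resize(t[140:300,210:390],None,fx=4,fy=4,interpolation=cv2.INTER_CUBIC)[:600]
a=cv2.resize(t[145:295,205:385],(720,600),interpolation=cv2.INTER_CUBIC)
b=cv2.resize(s[150:320,260:360],(353,600),interpolation=cv2.INTER_CUBIC)
b=cv2.resize(s[155:305,265:365],(400,600),interpolation=cv2.INTER_CUBIC)
cv2.imwrite("pics/topc.png",a);cv2.imwrite("pics/scenec.png",b)
E
cat >h.py <<'E'
import cv2,numpy as np
from station import sense,optics,r
def cal(n):
    c=optics.get_calibration(n);return np.array(c['camera_matrix']),np.array(c['distortion']),np.array(c['camera_from_world'])
def proj(n,P):
    K,d,T=cal(n);return cv2.projectPoints(np.array(P,float).reshape(-1,1,3),cv2.Rodrigues(T[:3,:3])[0],T[:3,3],K,d)[0][:,0]
def onz(n,uv,z):
    K,d,T=cal(n);R=T[:3,:3];c=-R.T@T[:3,3]
    p=cv2.undistortPoints(np.array([[uv]],float),K,d)[0,0];v=R.T@np.r_[p,1];return c+v*(z-c[2])/v[2]
E
python3 -c "
from h import *
s=sense();print(proj('top',s['tcp_pos']),proj('scene',s['tcp_pos']),proj('top',[0,0,0]))
for z,u,v in((.075,(243,263),(302,272)),(.075,(285,249),(324,242)),(.032,(350,172),(320,178))): print(onz('top',u,z),onz('scene',v,z))"
```

```text
[[-151.90225487  460.06332201]] [[ 86.28163004 622.10460441]] [[326.22847928 556.25920286]]
[0.46274321 0.10936748 0.075     ] [0.45535235 0.1167675  0.075     ]
[0.4815861  0.03735031 0.075     ] [0.47432761 0.04720889 0.075     ]
[ 0.62288989 -0.08740811  0.032     ] [ 0.62148893 -0.08363821  0.032     ]
```

View pics/topc.png

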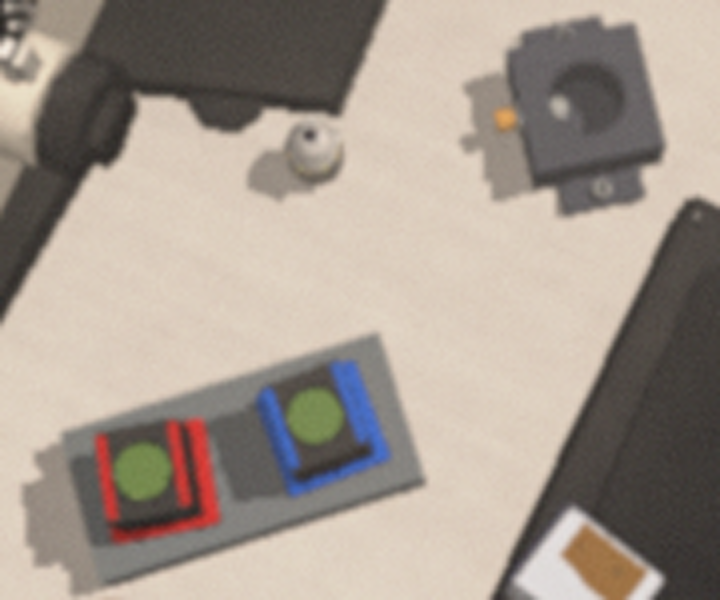

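View pics/scenec.png

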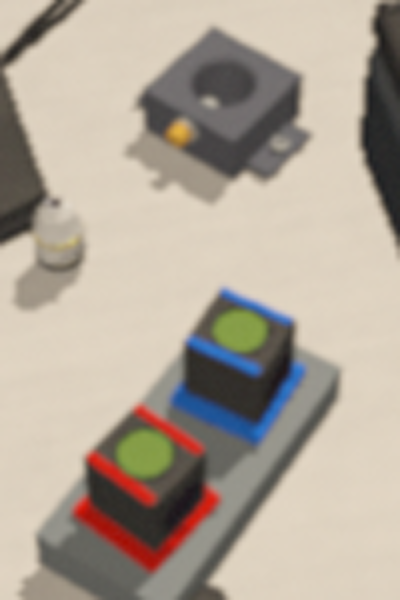

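The crops show the top dots at red (143,471) and blue (315,416), with the holder hole at (588,97), all in top-crop pixels. In the scene crop they are at (145,454), (240,331) and (224,84). The red stripes run across the row.

```bash
cat >>h.py <<'E'
def tri(a,b):
    from scipy.optimize import least_squares
    f=lambda p:np.r_[proj('top',p)[0]-a,proj('scene',p)[0]-b]
    q=least_squares(f,[.5,0,.05]);return q.x,np.round(q.fun,1)
E
python3 -c "
from h import *
A=np.array
T=lambda x,y:A([x/4+205,y/4+145]);S=lambda x,y:A([x/4+265,y/4+155])
for t,s,z in(((143,471),(145,454),.075),((315,416),(240,331),.075),((588,97),(224,84),.032)):
  print(tri(T(*t),S(*s)),onz('top',T(*t),z),onz('scene',S(*s),z))
def yaw(n,a,b,z):
  d=onz(n,b,z)-onz(n,a,z);return np.degrees(np.arctan2(d[1],d[0]))
print('red stripes',yaw('top',T(115,525),T(100,437),.075),yaw('top',T(190,505),T(175,422),.075),yaw('scene',S(152,502),S(90,455),.075),yaw('scene',S(202,453),S(138,408),.075))
print('red collar',yaw('top',T(218,523),T(205,420),.035),yaw('top',T(112,540),T(218,523),.035),yaw('scene',S(153,565),S(76,510),.035),yaw('scene',S(153,568),S(218,495),.035))
print('holder edge',yaw('top',T(663,150),T(637,25),.032))
print('row',yaw('top',T(143,471),T(315,416),.075))
s=sense();R=A(s['ee_rot']);print('tool x yaw',np.degrees(np.arctan2(R[1,0],R[0,0])), R[2])
"
```

```text
(array([0.46285909, 0.11288185, 0.07345608]), array([ 0.3,  0.4, -0.5, -0.2])) [0.46342777 0.11314773 0.075     ] [0.4613114  0.11308089 0.075     ]
(array([0.48126634, 0.03915119, 0.0735677 ]), array([ 0.3,  0.4, -0.5, -0.1])) [0.48173147 0.03947574 0.075     ] [0.47976013 0.03950015 0.075     ]
(array([ 0.62884005, -0.09235859,  0.02679048]), array([ 0.2,  0.3, -0.4, -0.1])) [ 0.62795138 -0.09154882  0.032     ] [ 0.62430519 -0.08927763  0.032     ]
red stripes 8.34613968551361 8.380069138924595 6.1768147306299115 7.295977531629557
red collar 5.170659493447341 -84.91600459508501 8.465369415213598 -81.21734211284648
holder edge 6.233109389842986
row -76.04744843400265
tool x yaw -22.51415088755965 [ 6.83434841e-05  1.93151961e-03 -9.99998132e-01]
```

```bash
python3 -m pendant '[[[0,0,-0.3,0.066],[0,0,-0.6,0.132],[0,0,-0.9,0.198],[0,0,-1,0.264],[0,0,-1,0.33],[0,0,-1,0.396],[0,0,-1,0.462],[0,0,-1,0.528]]]' 0
python3 -m pendant '[[[0,0,-0.4,0],[0,0,-0.8,0],[0,0,-1,0]]]'
python3 -m pendant '[[[0,0,-0.2,0],[0,0,-0.3,0],[0,0,-0.3,0]]]'; python3 -c "
from h import *
s=sense();print(s['time_s'],s['joints'],s['tcp_pos']);R=np.array(s['ee_rot']);print(np.round(R,3).tolist(),(R.T@(np.array([.463,.113,.45])-s['tcp_pos'])))"
```

```text
time_s: 0.9
tcp_pos: [0.2391, 0.5772, 0.3219]
ee_rot: [[0.116, -0.993, -0.0], [-0.993, -0.116, -0.001], [0.001, 0.001, -1.0]]
wrist_force: [-0.3, -0.4, -0.0]
gripper_width: 1.001
gripper_force: 0.0
time_s: 1.2
tcp_pos: [0.2397, 0.5777, 0.4262]
ee_rot: [[0.122, -0.993, 0.002], [-0.993, -0.122, 0.004], [-0.004, -0.002, -1.0]]
wrist_force: [-0.8, 0.1, -0.4]
gripper_width: 1.003
gripper_force: 0.0
time_s: 1.5
tcp_pos: [0.2393, 0.5777, 0.4534]
ee_rot: [[0.122, -0.993, 0.0], [-0.993, -0.122, 0.002], [-0.002, -0.001, -1.0]]
wrist_force: [-0.1, 0.3, 0.5]
gripper_width: 0.997
gripper_force: 0.0
1.5 [ 8.23089814e+01  1.93686087e+01  2.84164395e+01  4.08251522e-03
 -9.89352644e+01 -7.53209340e+01] [0.23928431 0.57767088 0.45341086]
[[0.122, -0.993, 0.0], [-0.993, -0.122, 0.002], [-0.002, -0.001, -1.0]] [ 0.48844066 -0.16552465  0.00258495]
```

```bash
python3 -m pendant '[[[0.35,-0.12,0,0],[0.7,-0.24,0,0],[1,-0.34,0,0]]]'|grep -E "tcp|wrist"
python3 -m pendant '[[[0.35,-0.12,0,0],[0.7,-0.24,0,0],[1,-0.34,0,0]]]'|grep -E "tcp|wrist"
python3 -m pendant '[[[0.35,-0.12,0,0],[0.7,-0.24,0,0],[1,-0.34,0,0]]]'|grep -E "tcp|wrist"
python3 -m pendant '[[[0.35,-0.12,0,0],[0.7,-0.24,0,0],[1,-0.34,0,0]]]'|grep -E "tcp|wrist"
python3 -m pendant '[[[0.35,-0.12,0,0],[0.7,-0.24,0,0],[0.88,-0.3,0,0],[0.88,-0.3,0,0]]]'
python3 -m pendant '[[[0,0,0.4,0],[0,0,0.8,0],[0,0,1,0]]]'|grep -E "tcp|wrist"
python3 -m pendant '[[[0,0,0.4,0],[0,0,0.8,0],[0,0,1,0]]]'|grep -E "tcp|wrist"
python3 -m pendant '[[[0,0,0.4,0],[0,0,0.8,0],[0,0,1,0],[0,0,1,0]]]'
python3 -c "
from h import *
s=sense();print(s['time_s'],s['joints'],s['tcp_pos']);R=np.array(s['ee_rot']);print(np.round(R,3).tolist(),(R.T@(np.array([.463,.113,.039])-s['tcp_pos'])))
t=optics.capture('top')[:,:,::-1];c=optics.capture('scene')[:,:,::-1]
a=cv2.resize(t[190:290,190:320],(520,400),interpolation=cv2.INTER_CUBIC)
b=cv2.resize(c[185:315,255:345],(277,400),interpolation=cv2.INTER_CUBIC);cv2.imwrite('pics/g1.png',np.hstack([a,b]))"
```

```text
tcp_pos: [0.2853, 0.4807, 0.4507]
wrist_force: [0.8, -0.5, 0.8]
tcp_pos: [0.3312, 0.3852, 0.4511]
wrist_force: [-0.7, 0.1, -0.3]
tcp_pos: [0.377, 0.2901, 0.4511]
wrist_force: [-0.1, 0.1, 0.5]
tcp_pos: [0.4228, 0.1951, 0.4511]
wrist_force: [-0.8, 0.3, 0.4]
time_s: 3.1
tcp_pos: [0.4636, 0.1114, 0.4508]
ee_rot: [[0.118, -0.993, -0.003], [-0.993, -0.118, -0.002], [0.001, 0.003, -1.0]]
wrist_force: [0.1, -0.1, -0.2]
gripper_width: 1.0
gripper_force: 0.0
tcp_pos: [0.461, 0.1132, 0.3478]
wrist_force: [-0.4, 0.2, 1.1]
tcp_pos: [0.4604, 0.1128, 0.248]
wrist_force: [0.2, 1.7, 0.7]
time_s: 4.1
tcp_pos: [0.4602, 0.1124, 0.1488]
ee_rot: [[0.122, -0.993, -0.008], [-0.993, -0.122, -0.004], [0.003, 0.009, -1.0]]
wrist_force: [-1.0, 0.0, 1.2]
gripper_width: 1.003
gripper_force: 0.0
4.1 [ 33.39224594  11.79476488 -25.94530037  -0.07640471 -52.78643956
 -26.34655134] [0.46021216 0.11235959 0.14877992]
[[0.122, -0.993, -0.008], [-0.993, -0.122, -0.004], [0.003, 0.009, -1.0]] [-0.00063986 -0.0038004   0.10974954]
```

View pics/g1.png

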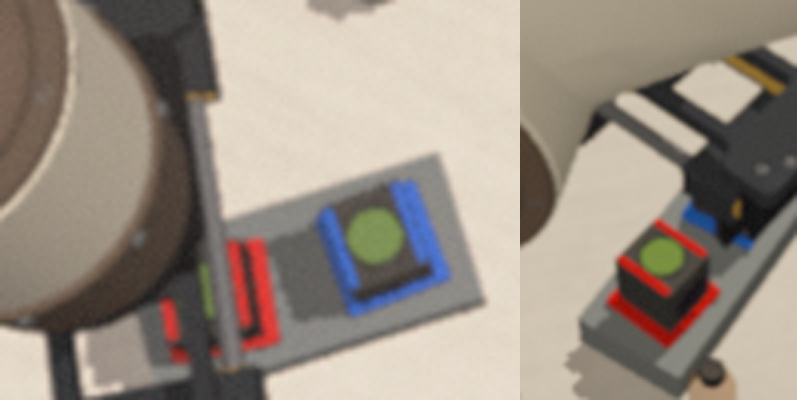

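The open fingers straddle the red cube across the row, and the blue unit and its collar are clear. I'll correct by about 4 mm, descend and grip.

```bash
python3 -m pendant '[[[0,-0.03,0.25,0],[0,-0.03,0.5,0],[0,-0.03,0.75,0],[0,-0.03,0.9,0],[0,-0.03,1,0],[0,-0.03,1,0]]]'
python3 -m pendant '[[[0,0,0.05,0],[0,0,0.1,0],[0,0,0.1,0],[0,0,0.1,0]]]'
python3 -c "
from h import *
s=sense();R=np.array(s['ee_rot']);print((R.T@(np.array([.463,.113,.039])-s['tcp_pos'])))"
```

```text
time_s: 4.8
tcp_pos: [0.4665, 0.1139, 0.0526]
ee_rot: [[0.122, -0.993, -0.0], [-0.993, -0.122, -0.0], [0.0, 0.0, -1.0]]
wrist_force: [-0.2, -0.1, 0.7]
gripper_width: 0.999
gripper_force: 0.0
time_s: 5.2
tcp_pos: [0.4665, 0.1136, 0.0428]
ee_rot: [[0.122, -0.993, 0.0], [-0.993, -0.122, 0.0], [-0.0, -0.001, -1.0]]
wrist_force: [0.1, 0.1, 0.4]
gripper_width: 1.003
gripper_force: 0.0
[0.00021637 0.00357296 0.00381133]
```

```bash
python3 -m pendant '[[[0,0.035,0.03,0],[0,0.035,0.03,0],[0,0.035,0.03,0]]]' 0 | grep -E "tcp|force"
python3 -m pendant '[[[0,0,0,0],[0,0,0,0],[0,0,0,0],[0,0,0,0],[0,0,0,0],[0,0,0,0],[0,0,0,0],[0,0,0,0]]]' 1
```

```text
tcp_pos: [0.4627, 0.1131, 0.0396]
wrist_force: [-1.1, 0.4, 0.8]
gripper_force: 0.0
time_s: 6.3
tcp_pos: [0.4629, 0.1132, 0.0396]
ee_rot: [[0.122, -0.993, 0.0], [-0.993, -0.122, 0.0], [-0.0, -0.0, -1.0]]
wrist_force: [0.6, 0.1, -0.7]
gripper_width: 0.46
gripper_force: 30.0
```

```bash
python3 -m pendant '[[[0,0,-0.1,0],[0,0,-0.2,0],[0,0,-0.3,0],[0,0,-0.45,0],[0,0,-0.6,0],[0,0,-0.8,0],[0,0,-0.8,0],[0,0,-0.8,0]]]'
python3 -c "
from h import *
s=sense();R=np.array(s['ee_rot']);print((R.T@(np.array([.627,-.091,.12])-s['tcp_pos'])))"
```

```text
time_s: 7.1
tcp_pos: [0.4628, 0.1133, 0.12]
ee_rot: [[0.121, -0.993, 0.001], [-0.993, -0.121, 0.001], [-0.001, -0.001, -1.0]]
wrist_force: [0.1, -0.3, -2.2]
gripper_width: 0.453
gripper_force: 30.0
[ 2.22676172e-01 -1.38209823e-01 -1.88989566e-05]
```

```bash
python3 -m pendant '[[[0.2,-0.12,-0.2,0],[0.4,-0.24,-0.2,0],[0.6,-0.36,-0.2,0],[0.8,-0.5,-0.2,0],[1,-0.62,-0.2,0],[1,-0.62,-0.2,0]]]' | grep -E "tcp|force"
python3 -c "
from h import *
print(tri((353,288),(405,193)),tri((436,219),(411,131)))
for z in(.05,.1,.13):print(z,onz('top',(378,200),z),onz('top',(335,315),z),onz('top',(405,205),z))
s=sense();R=np.array(s['ee_rot']);print((R.T@(np.array([.627,-.091,.12])-s['tcp_pos'])))"
```

```text
tcp_pos: [0.5371, 0.0197, 0.138]
wrist_force: [0.6, 1.1, -2.6]
gripper_force: 30.0
(array([ 0.40308881, -0.06671727,  0.17614805]), array([ 0.,  0., -0., -0.])) (array([ 0.49818413, -0.20242485,  0.17132765]), array([ 0.2,  0.3, -0.4, -0.1]))
0.05 [ 0.56199708 -0.13200785  0.05      ] [ 0.3671976  -0.04022206  0.05      ] [ 0.54957036 -0.17929654  0.05      ]
0.1 [ 0.55061294 -0.12566253  0.1       ] [ 0.36690568 -0.03910318  0.1       ] [ 0.53889381 -0.17025851  0.1       ]
0.13 [ 0.54378245 -0.12185533  0.13      ] [ 0.36673053 -0.03843185  0.13      ] [ 0.53248788 -0.1648357   0.13      ]
[ 0.12061784 -0.07618237  0.01792275]
```

```bash
python3 -c "
from h import *
for uv in((385,103),(508,165),(378,100),(415,5),(458,190),(283,183),(222,172),(212,172),(270,173),(340,40)):print(uv,onz('top',uv,0)[:2],onz('top',uv,.1)[:2],onz('top',uv,.15)[:2])
c=np.array([.627,-.091])
for y in(60,75,90,105,120):
  a=np.radians(y);l=np.array([np.cos(a),np.sin(a)]);w=np.array([-l[1],l[0]])
  print(y,[np.round(c+i*.095*l+j*.0375*w,3).tolist() for i,j in((1,1),(1,-1),(-1,-1),(-1,1))])
print(sense()['joints'])"
```

```text
(385, 103) [ 0.76994307 -0.17064532] [ 0.72599561 -0.15447526] [ 0.70402188 -0.14639023]
(508, 165) [ 0.62529758 -0.39313158] [ 0.5969354  -0.35298904] [ 0.58275431 -0.33291777]
(378, 100) [ 0.77732606 -0.15736415] [ 0.7325831  -0.14262511] [ 0.71021162 -0.13525559]
(415, 5) [ 0.9837375  -0.25346699] [ 0.91675409 -0.22837305] [ 0.88326239 -0.21582607]
(458, 190) [ 0.58256996 -0.29167414] [ 0.5588116  -0.26246345] [ 0.54693242 -0.2478581 ]
(283, 183) [0.61904355 0.04002317] [0.59135523 0.0334941 ] [0.57751107 0.03022957]
(222, 172) [0.64887906 0.15597538] [0.61797601 0.13695267] [0.60252449 0.12744132]
(212, 172) [0.65016654 0.17510958] [0.61912477 0.1540252 ] [0.60360389 0.14348301]
(270, 173) [0.64065992 0.06401011] [0.61064248 0.05489649] [0.59563376 0.05033968]
(340, 40) [ 0.91470965 -0.09176556] [ 0.85516386 -0.08409464] [ 0.82539097 -0.08025918]
60 [[0.642, 0.01], [0.707, -0.027], [0.612, -0.192], [0.547, -0.155]]
75 [[0.615, 0.01], [0.688, -0.009], [0.639, -0.192], [0.566, -0.173]]
90 [[0.59, 0.004], [0.664, 0.004], [0.664, -0.186], [0.59, -0.186]]
105 [[0.566, -0.009], [0.639, 0.01], [0.688, -0.173], [0.615, -0.192]]
120 [[0.547, -0.027], [0.612, 0.01], [0.707, -0.155], [0.642, -0.192]]
[ 1.94052648e+01  1.81749733e+01 -1.86555598e+01  6.46964698e-03
 -5.33015900e+01 -1.25905703e+01]
```

```bash
python3 -m pendant '[[[0.1,-0.1,0,-0.074],[0.2,-0.2,0,-0.148],[0.3,-0.3,0,-0.222],[0.4,-0.4,0,-0.296],[0.55,-0.5,0,-0.37],[0.7,-0.6,0,-0.444],[0.85,-0.68,0,-0.518],[1,-0.76,0,-0.592]]]' | grep -E "tcp|force"
python3 -m pendant '[[[0,0,0,-0.075],[0,0,0,-0.15],[0,0,0,-0.15],[0,0,0,-0.15]]]'
python3 -c "
from h import *
s=sense();R=np.array(s['ee_rot']);print(s['joints'],(R.T@(np.array([.627,-.091,.106])-s['tcp_pos'])))"
```

```text
tcp_pos: [0.6235, -0.0684, 0.1382]
wrist_force: [-0.4, 0.1, -1.1]
gripper_force: 30.0
time_s: 8.9
tcp_pos: [0.6235, -0.0681, 0.1387]
ee_rot: [[0.999, 0.032, -0.002], [0.032, -0.999, 0.0], [-0.002, -0.0, -1.0]]
wrist_force: [-0.2, 0.1, -1.2]
gripper_width: 0.457
gripper_force: 30.0
[ 8.51922939e+00  2.61267365e+01 -5.71501452e+00 -2.08829719e-02
 -5.82559228e+01  8.33442991e+01] [0.00281973 0.02301395 0.03273026]
```

```bash
python3 -m pendant '[[[0.03,0.12,0.1,0],[0.03,0.23,0.2,0],[0.03,0.23,0.3,0],[0.03,0.23,0.3,0],[0.03,0.23,0.3,0]]]'
python3 -c "
from h import *
s=sense()
t=optics.capture('top')[:,:,::-1];c=optics.capture('scene')[:,:,::-1]
a=cv2.resize(t[130:230,300:400],(400,400),interpolation=cv2.INTER_CUBIC)
b=cv2.resize(c[130:220,275:365],(400,400),interpolation=cv2.INTER_CUBIC);cv2.imwrite('pics/g2.png',np.hstack([a,b]))
p=np.array(s['tcp_pos']);print(p);q=p.copy();
for n,o,k in(('top',(300,130),4),('scene',(275,130),400/90)):
  for z in(p[2]+.0154-.053,p[2]+.0154-.027,.032):
    q[2]=z;print(n,z,(proj(n,q)[0]-o)*k)"
```

```text
time_s: 9.4
tcp_pos: [0.6277, -0.0917, 0.1088]
ee_rot: [[0.999, 0.035, -0.001], [0.035, -0.999, -0.0], [-0.001, 0.0, -1.0]]
wrist_force: [0.6, -0.5, -1.2]
gripper_width: 0.454
gripper_force: 30.0
[ 0.6277231  -0.09165073  0.10883503]
top 0.07123502561226214 [213.09708961 132.0697035 ]
top 0.09723502561226213 [216.53844032 114.02088591]
top 0.032 [208.25813202 157.45488938]
scene 0.07123502561226214 [203.88271724 140.04607251]
scene 0.09723502561226213 [204.42302607  99.36638011]
scene 0.032 [203.11170925 198.2975515 ]
```

View pics/g2.png

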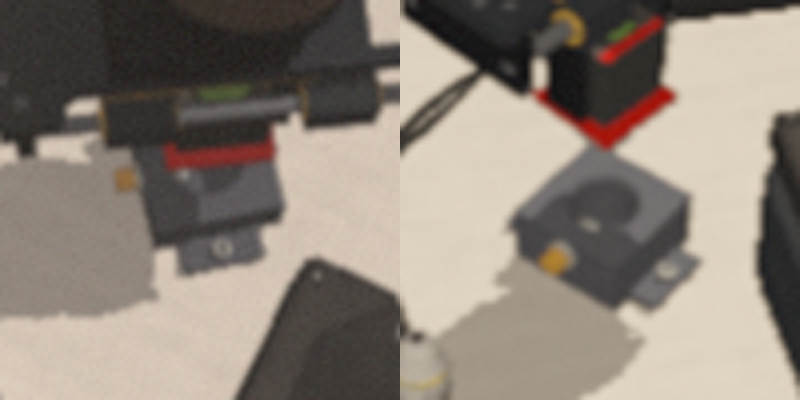

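In the scene half the collar hangs above the block, with its front bottom corner at (606,150) and side corners at (535,95) and (677,97). The hole centre is at about (606,203). I'll compare these with the predicted positions.

```bash
python3 -c "
from h import *
s=sense();p=np.array(s['tcp_pos']);R=np.array(s['ee_rot']);zb=p[2]+.0154-.027
f=lambda n,P,o,k:(proj(n,P)[0]-o)*k
for i,j in((1,1),(1,-1),(-1,-1),(-1,1)):
  v=R@np.array([i*.024,j*.024,0])+p
  for z in(zb,zb+.007):
    v[2]=z;print(i,j,round(z,3),f('scene',v,(275,130),400/90),f('top',v,(300,130),4))
print('mouth from this scene',onz('scene',(275+206*.225,130+203*.225),.032))
# block top corners, scene crop
print([onz('scene',(275+x*.225,130+y*.225),.032)[:2].round(4).tolist() for x,y in((196,147),(292,193),(215,250),(113,222))])"
```

```text
1 1 0.098 [202.24809124  47.88389622] [264.14683387  54.36553193]
1 1 0.105 [202.38229274  36.6240541 ] [265.47686433  48.88547248]
1 -1 0.098 [128.98142453  97.40797913] [154.77119108  65.20171464]
1 -1 0.105 [128.69114782  86.13160869] [155.24339591  59.80261044]
-1 -1 0.098 [203.99082286 149.36008867] [167.03775715 170.4003514 ]
-1 -1 0.105 [204.14151761 138.10024307] [167.61275606 165.768321  ]
-1 1 0.098 [277.09998831  97.28670712] [277.81671119 159.33113806]
-1 1 0.105 [277.67300672  86.02758557] [279.27058668 154.61500823]
mouth from this scene [ 0.62449028 -0.09049194  0.032     ]
[[0.6557, -0.1135], [0.6008, -0.1256], [0.5994, -0.0723], [0.6458, -0.0494]]
```

```bash
python3 -m pendant '[[[-0.015,0,0.12,0],[-0.015,0,0.24,0],[-0.015,0,0.35,0],[-0.015,0,0.35,0]]]'|grep -E "tcp|force"
python3 -m pendant '[[[0,0,0.04,0],[0,0,0.08,0],[0,0,0.12,0],[0,0,0.12,0],[0,0,0.12,0]]]'|grep -E "tcp|force"; python3 -c "
from h import *
print(sense()['moment'])"
```

```text
tcp_pos: [0.6247, -0.0914, 0.0717]
wrist_force: [0.2, -0.1, -1.0]
gripper_force: 30.0
tcp_pos: [0.6266, -0.0915, 0.0626]
wrist_force: [-0.1, 1.1, -1.1]
gripper_force: 30.0
[-0.04739384  0.04244564  0.00408421]
```

```bash
python3 -m pendant '[[[0,0,0.02,0],[0,0,0.04,0],[0,0,0.06,0],[0,0,0.06,0]]]'|grep -E "tcp|force"
python3 -m pendant '[[[0,0,0.02,0],[0,0,0.04,0],[0,0,0.04,0]]]'|grep -E "tcp|force"
```

```text
tcp_pos: [0.6271, -0.0928, 0.0574]
wrist_force: [0.3, -4.2, 2.4]
gripper_force: 30.0
tcp_pos: [0.6287, -0.0941, 0.0549]
wrist_force: [0.5, -9.2, 4.9]
gripper_force: 30.0
```

```bash
python3 -m pendant '[[[0,0,0.02,0],[0,0,0.04,0],[0,0,0.06,0],[0,0,0.06,0]]]'|grep -E "tcp|force"
python3 -m pendant '[[[0,0,0.02,0],[0,0,0.04,0],[0,0,0.06,0],[0,0,0.06,0],[0,0,0.06,0]]]'|grep -E "tcp|force"
```

```text
tcp_pos: [0.6281, -0.0939, 0.047]
wrist_force: [4.3, -10.1, -3.1]
gripper_force: 30.0
tcp_pos: [0.6274, -0.0939, 0.0437]
wrist_force: [-2.8, -7.6, 11.8]
gripper_force: 30.0
```

```bash
python3 -m pendant '[[[0,0.02,0.02,0],[0,0.02,0.02,0],[0,0.02,0.02,0]]]'|grep -E "tcp|force"
python3 -m pendant '[[[0,0,0,0],[0,0,0,0],[0,0,0,0],[0,0,0,0],[0,0,0,0],[0,0,0,0],[0,0,0,0],[0,0,0,0]]]' 0.2;python3 -m pendant '[[[0,0,-0.02,0],[0,0,-0.02,0]]]' 0.2
```

```text
tcp_pos: [0.6275, -0.0941, 0.0435]
wrist_force: [-5.8, -0.7, 19.9]
gripper_force: 30.0
time_s: 13.1
tcp_pos: [0.6265, -0.0935, 0.0384]
ee_rot: [[0.999, 0.035, -0.0], [0.035, -0.999, -0.0], [-0.0, 0.0, -1.0]]
wrist_force: [-0.7, -0.5, -0.2]
gripper_width: 0.798
gripper_force: 0.0
time_s: 13.3
tcp_pos: [0.6268, -0.0935, 0.0409]
ee_rot: [[0.999, 0.035, 0.001], [0.035, -0.999, -0.0], [0.001, 0.0, -1.0]]
wrist_force: [1.0, -0.5, -0.6]
gripper_width: 0.802
gripper_force: 0.0
```

Released. I'll rise straight up and look.

```bash
python3 -m pendant '[[[0,0,-0.1,0],[0,0,-0.3,0],[0,0,-0.5,0],[0,0,-0.75,0],[0,0,-1,0]]]' 0.2|grep -E "tcp|force"
python3 -m pendant '[[[0,0,-0.4,0],[0,0,-0.8,0],[0,0,-1,0],[0,0,-1,0]]]'|grep -E "tcp|force"
python3 -c "
from h import *
t=optics.capture('top')[:,:,::-1];c=optics.capture('scene')[:,:,::-1]
a=cv2.resize(t[130:290,220:380],(400,400),interpolation=cv2.INTER_CUBIC)
b=cv2.resize(c[130:220,275:365],(400,400),interpolation=cv2.INTER_CUBIC);cv2.imwrite('pics/g3.png',np.hstack([a,b]))
for z in(.032,.039,.079):print(z,[((proj('scene',[.627+i,-.0935+j,z])[0]-(275,130))*400/90).round().tolist() for i,j in((-.024,.024),(-.024,-.024),(.024,.024),(0,0))])"
```

```text
tcp_pos: [0.6265, -0.0935, 0.1422]
wrist_force: [0.2, 0.7, 0.2]
gripper_force: 0.0
tcp_pos: [0.6284, -0.0937, 0.246]
wrist_force: [0.1, 0.4, 0.4]
gripper_force: 0.0
0.032 [[205.0, 249.0], [277.0, 199.0], [137.0, 196.0], [207.0, 197.0]]
0.039 [[205.0, 239.0], [278.0, 189.0], [137.0, 185.0], [207.0, 187.0]]
0.079 [[206.0, 179.0], [281.0, 129.0], [135.0, 125.0], [208.0, 127.0]]
```

View pics/g3.png

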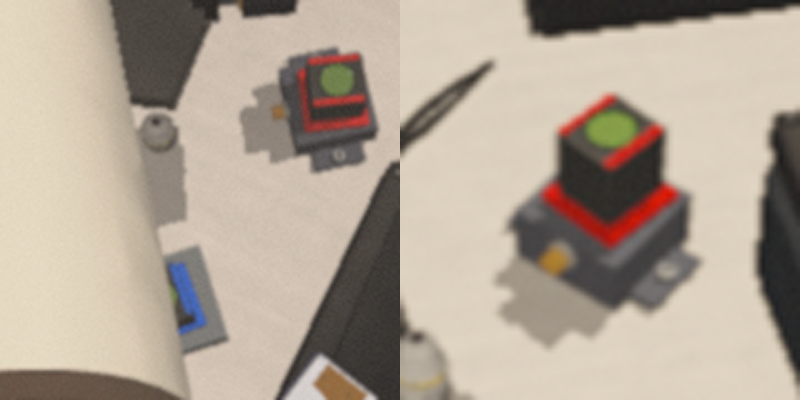

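The red unit sits level with its collar flush: dot at (611,128), collar front corner at (610,246), both close to the home prediction. The blue unit is still in the rack, so I'm handing in.

```bash
python3 -c "
from station import r
print(r.finish_job())"
```

```text
the job is handed in; nothing more can be done
None
```

The red-collared filter is in the steel holder with its collar flush and the gripper clear. The ball's snap showed in the force and height readings but wasn't read directly. The blue filter is still in the rack, and the job was handed in at about 14 s.

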